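# Lower the ratcheted column arm and lock it

### The arm

A 6-joint arm with a two-finger parallel gripper is mounted at the origin on the work surface. World frame = base frame: x ahead of the robot, y to its left, z up, the work surface at z = 0. Lengths are in m, angles in degrees, forces in N, time in s.
With the tool pointing down it reaches from about 0.3 to 0.75 m from the base axis. Payload 8.5 kg.
Tool frame: the origin (TCP) lies midway between the tips of the shut fingers; the grasp point (between the pads) lies 19 mm behind it; z points along the fingers, y is the line along which they close (so a half turn about z gives the same grasp; the last joint's range is limited). The gripper opens to 85 mm and grips with 20 to 120 N. Pads are 22 mm wide; open, the fingers measure 114 mm over their backs; the gripper's body (76 mm by 85 mm) begins 54 mm behind the grasp point. The pads swing forward as they close: fully open they stand 13 mm farther back than shut.
Start: joints at [51.492, 21.807, 74.336, -0, 83.858, -12.336], TCP at [0.243, 0.494, 0.231] pointing down, gripper open.
Joint ranges: [-178.18, 178.18], [-50.72, 133.34], [12.68, 142.11], [-81.47, 261.47], [9.98, 163.14], [-165.26, 165.26]. Speed limits (degrees/s): [136.94, 136.94, 180, 180, 180, 180].

### API

Orientations are given as a 3x3 rotation matrix whose columns are the frame's x, y, z axes.
In Python, from rig import monitor, optics, close_job, models gives the robot as it stands.
- The arm moves only by the tool step_arm, never from a script. Its arguments are lists of equal length, an entry for each row: "fingers": the closure, from -1 (fully open) to 1 (shut); "travel": the shift along the tool's x, y, z scaled (see below), a list of three; "twist": the turn about the tool's z scaled (see below). In form: {"fingers": [fingers, ...], "travel": [[tx, ty, tz], ...], "twist": [twist, ...]}. A call has 1 to 10 rows; each row shifts and turns the commanded pose from where the row before left it, along the tool's axes as they then stand; what a row does not reach is not made up. The controller multiplies each number of a shift by 100 mm and each number of a turn by pi rad. A row lasts 1/8 s, in which the tool goes at most 62.5 mm and 10.7 degrees, less where a joint would pass 70% of its speed; a pose out of reach is approached as far as the arm can. A call with a number of a shift or a turn outside -1 to 1 is refused whole. A call with a gripper value outside its range is refused whole. The fingers move at their own pace and stop on an object; "force" is the grip in N (left out, the last holds). Time passes only in rows, so rows that do not move let the fingers close. It gives the time, the measured TCP pose, the force, the opening and the grip force at its end, in the units of the state.
- monitor.observe(): the state, without advancing time (a new reading comes with each control period).
- optics.get_image(name): name is "scene" or "side" or "wrist"; returns (picture, depth): 480x640x3 uint8, blue, green, red; 480x640 float32, m along the optical axis (not along the pixel's ray), 0 where there is no reading.
- optics.get_calibration(name): a dict with "vertical_fov" (degrees; the focal length in pixels is half the picture's height over the tangent of half this angle, whatever the lens; pixels are square), "cx", "cy" (the principal point, pixels), "world_from_camera" (4x4, takes a point from camera to world coordinates). Camera axes: x right, y up, looking along -z (the intrinsics and any distortion apply to the point x, -y, -z); pixel columns grow to the right and rows downward; lengths in m; the calibration is good to about 2 mm. A picture is of the moment at which its call begins: read the wrist's pose just before it. get_calibration takes no time and is no camera call; for the wrist camera it gives the pose at the moment of the call.
- close_job(): hands the job in; it is judged then, once.
Trained networks look in the newest picture that a camera, given by its name, has taken for a name from the list of things; names that differ only in an ending like _2 or _b are one class to them, and where a whole thing is asked for, a point or a joint stands for the part that bears it (a point fixed in the world has none). Each returns a list of dicts, best first, with "confidence" (0 to 1); they miss things now and then, are a little off and sometimes report something else, mostly with a low value. They report only what shows in the picture. A call takes as long as a camera call.
- models.trace(camera, query): "mask" (480x640 bool, what is visible of it) and "point" ([column, row] in pixels, amid what is visible of it).
- models.landmark_of(camera, query): "point" ([column, row] in pixels: a listed point, or the origin of a listed thing).
The state is a dict: "time_s": time; "q": joint angles; "qvel": joint speeds; "joint_efforts": joint torques, N m; "position": TCP position; "tool_rot": TCP orientation; "ft_force": force on the tool from outside, world axes, zero at the start; "wrist_torque": the same for the moment, N m; "grip_width": finger opening in m; "gripper_force": force on a finger pad.
Only numpy, scipy, OpenCV 4.12 (cv2) and the standard library are available. Lean on these libraries where they do the work, as an engineer would, in place of code of your own. Each camera call takes 0.05 s, during which the arm holds its last target. There are 200 camera calls.

### The job

A tilting holder on the lab bench has its chromatography column arm propped up on a ratchet. Using the fingertips only, press the red tab of the rocker pawl down until the pawl is fully out of the teeth, push the yellow pad at the end of the arm down past the teeth until the arm lies level on its rest, then press the white tab of the rocker fully down to lock the arm there. Never lift the arm, and leave everything else on the bench where it stands.

Things in the scene. Friction and masses are not known exactly. Their poses are not given: they have to be found in the camera images.
- stand: The column holder, fixed to the bench: aluminium base plate 12 mm thick, x -160 to 200, y -55 to 55 mm. Origin on the bench right under the arm's hinge; x points along the arm to the yellow pad, z up. Blue posts: two hinge posts 102 mm high at x = 0 (y = +-10 to 17 mm), a pawl post 167 mm high at x = -70 (y = 12 to 21), a rest post 77 mm high at x = 155 that carries the lowered arm.
- hinge (a point): Centre of the arm's hinge, on the stand, 85 mm above the bench; the axis is the stand's y. The arm: dark steel bar 14 mm wide, 195 mm long from here, a bright steel column 16 mm thick clamped on top at 44 to 135 mm, and a toothed steel disc of radius 61 mm around the hinge, teeth on the side away from the bar.
- pawl_pivot (a point): Pivot of the rocker pawl, on the stand at x = -70 mm, z = 155 mm; its axis is the stand's y axis.
- beam (a joint): Arm angle above level, rad: 0 = level on its rest (stop), larger = raised. Starts at 0.6 to 0.76, held by the pawl between two teeth. The hinge is stiff: once freed the arm stays where it is left; about 5 N down on the pad moves it. Teeth are 0.34 rad apart; at 0 to 0.08 the pawl fits the lowest gap. It turns up to 1.0, but lifting it is not part of the job.
- push_pad (a point): Centre of the top face of the yellow pad (44 x 44 mm) at the end of the arm, 175 mm from the hinge along the arm and 12 mm above the arm's centre line. Site axes: x along the arm outwards, z square to the pad; the pad tilts with the arm. About 97 mm above the bench when the arm is level.
- pawl (a joint): Rocker pawl angle, rad: 0 = claw fully in the teeth (arm locked), 0.32 = fully free (stop). It is a seesaw with friction that stays wherever it is left; about 4 N on a tab moves it. Above 0.24 the claw is clear of the teeth.
- free_tab (a point): Centre of the top face of the red tab (34 x 34 mm), 50 mm from the pivot towards the arm, 11 mm above it at pawl 0 (166 mm above the bench). Pressed down it frees the pawl: it sinks about 16 mm to the stop while the white tab rises.
- lock_tab (a point): Centre of the top face of the white tab (34 x 34 mm), 45 mm from the pivot on the side away from the arm. Pressed down it puts the pawl back in the teeth; at pawl 0 it is level, 166 mm above the bench; at pawl 0.32 about 14 mm higher.
- solvent_bottle: Bystander, loose: clear glass bottle with blue cap, 86 mm diameter, 175 mm high; origin at the centre of its foot.
- amber_bottle: Bystander, loose: amber bottle with blue cap, 70 mm diameter, 140 mm high; origin at the centre of its foot.
- beaker: Bystander, loose: glass beaker 70 mm diameter, 90 mm high; origin at the centre of its foot.
- wrench: Bystander, loose: steel wrench 140 mm long lying flat along its x axis; origin under its middle.
- spare_column: Bystander, loose: spare steel column 100 mm long, 16 mm thick, lying along its x axis; origin under its middle.
- vial_rack: Bystander, fixed: blue vial rack 110 x 75 x 30 mm with small capped vials up to 43 mm high; origin at the centre of its underside.

How it is judged (in metres and radians):
On the way, in this order (a step that is already met when the one before it is completed fails the run):
1. the pawl is pressed free of the teeth while the arm is still up (value of joint pawl above 0.24 rad and value of joint beam above 0.5 rad), for 0.1 s.
2. the arm is pushed down level on its rest, with the pawl still free (value of joint beam below 0.05 rad and value of joint pawl above 0.2 rad), for 0.1 s.
3. the pawl is pressed back in, the arm still down (value of joint beam below 0.05 rad and value of joint pawl below 0.06 rad), for 0.2 s.
At the end, for the whole second after the job is handed in: The arm lies level on its rest (within 0.05 rad) and the rocker pawl is pressed back fully into the teeth (within 0.06 rad) (all of step 3); the robot touches nothing.
It fails at once if the arm is lifted (above 0.88 rad) (value of joint beam above 0.88 rad).
It fails at once if a bystander is pushed, lifted or knocked (moved more than 30 mm) (distance of any of solvent_bottle, amber_bottle, beaker, wrench, spare_column from where it was at the start of the episode above 0.03 m).
It also fails if it takes over 48 s, if anything falls off the work surface, if the arm or the gripper's body presses on something with over 40 N, if the wrist force passes 120 N, or if a joint passes its speed limit or range.

## Working session

There is one attempt and no reset: what is moved stays moved. The work goes in short steps, Python scripts to look and compute and a tool call to move; the robot and the scene stay as the last step left them, time stands still between calls to the robot, and variables do not carry over. Pictures are saved under pics/ and viewed, at most 10 in all, crops included, and the job is handed in when it is done.

Besides the shell and the picture viewer there is one more tool, called after "Emit:" by a JSON object that holds its "name" and its "arguments", one argument or row to a line. step_arm: Moves the arm, as the interface text tells. Its arguments: {"type":"object","properties":{"fingers":{"type":"array","items":{"type":"number"}},"travel":{"type":"array","items":{"type":"array","items":{"type":"number"}}},"twist":{"type":"array","items":{"type":"number"}},"force":{"type":"number"}},"required":["fingers","travel","twist"]}

```bash
mkdir -p pics; cat > h.py <<'E'
import numpy as np,cv2
from rig import monitor,optics,models
def world(cam,pt,D,cal=None,r=2):
    c=cal or optics.get_calibration(cam); f=240/np.tan(np.radians(c["vertical_fov"]/2))
    u,v=pt; p=D[max(0,int(v)-r):int(v)+r+1,max(0,int(u)-r):int(u)+r+1]; p=p[p>0]
    d=np.median(p) if p.size else np.nan
    return (np.array(c["world_from_camera"])@[(u-c["cx"])/f*d,-(v-c["cy"])/f*d,-d,1])[:3]
def ray(cam,pt):
    c=optics.get_calibration(cam); f=240/np.tan(np.radians(c["vertical_fov"]/2));T=np.array(c["world_from_camera"])
    d=T[:3,:3]@[(pt[0]-c["cx"])/f,-(pt[1]-c["cy"])/f,-1]; return T[:3,3],d/np.linalg.norm(d)
E
python3 - <<'E'
from h import *
print({k:v for k,v in optics.get_calibration("scene").items()})
s=monitor.observe();print(s["time_s"],s["position"],s["tool_rot"])
for c in("scene","side"):
    im,D=optics.get_image(c);cv2.imwrite(f"pics/{c}0.png",im)
    for q in("hinge","pawl_pivot","push_pad","free_tab","lock_tab","stand"):
        for r in models.landmark_of(c,q)[:2]: print(c,q,np.round(r["confidence"],2),np.round(r["point"]),world(c,r["point"],D).round(4))
E
```

```text
{'vertical_fov': 56.18827891858614, 'cx': 322.7992986649682, 'cy': 237.9938881613906, 'world_from_camera': array([[-0.82269231, -0.35818946,  0.44144952,  1.02247309],
       [ 0.56844312, -0.50867946,  0.64662016,  0.67660879],
       [-0.00705622,  0.78290837,  0.62209701,  0.77058785],
       [ 0.        ,  0.        ,  0.        ,  1.        ]])}
0.0 [0.24239867 0.49337769 0.23072515] [[-8.97474388e-01  4.41065623e-01 -9.15353828e-04]
 [ 4.41066452e-01  8.97473748e-01 -1.12066532e-03]
 [ 3.27219085e-04 -1.40950028e-03 -9.99998953e-01]]
scene hinge 0.62 [322. 242.] [ 0.5573 -0.0099  0.0996]
scene pawl_pivot 0.87 [308. 203.] [ 0.5432 -0.0878  0.1613]
scene push_pad 0.8 [353. 227.] [ 0.3762 -0.1168  0.0004]
scene push_pad 0.48 [308. 202.] [ 0.5394 -0.0956  0.1599]
scene free_tab 0.94 [319. 212.] [ 0.5446 -0.0376  0.166 ]
scene lock_tab 0.98 [298. 191.] [ 0.5396 -0.1402  0.168 ]
scene lock_tab 0.2 [351. 249.] [ 0.4433 -0.04    0.0012]
scene stand 0.91 [325. 267.] [ 0.5495 -0.0093  0.0148]
side hinge 0.74 [314. 258.] [ 0.5338 -0.0272  0.1003]
side pawl_pivot 0.66 [338. 258.] [ 0.5343 -0.0979  0.1588]
side pawl_pivot 0.3 [350. 262.] [ 0.5406 -0.1271  0.1639]
side push_pad 0.57 [279. 194.] [0.5518 0.0982 0.2083]
side free_tab 0.92 [324. 239.] [ 0.5493 -0.044   0.1659]
side lock_tab 0.97 [356. 263.] [ 0.5451 -0.1373  0.1661]
side stand 0.95 [316. 281.] [ 0.532  -0.0373  0.0245]
side stand 0.36 [349. 260.] [ 0.547  -0.1183  0.1588]
```

View pics/scene0.png

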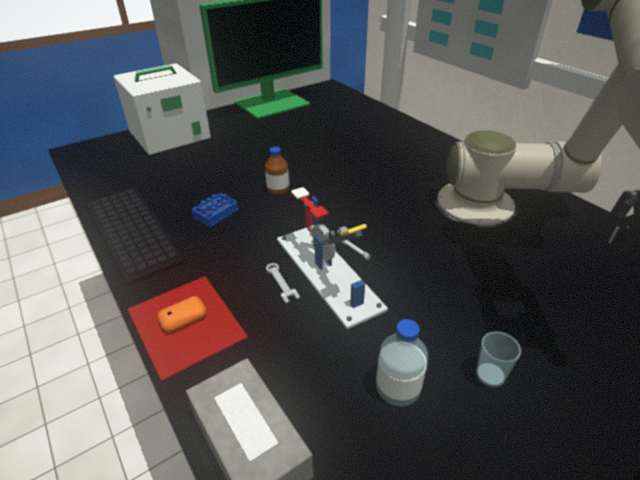

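View pics/side0.png

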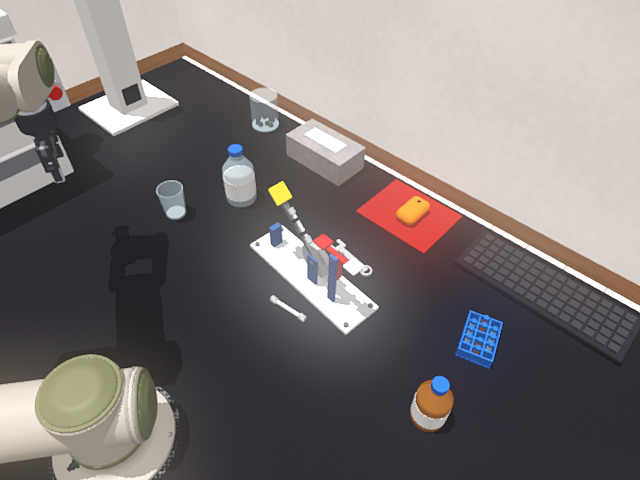

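The scene view shows the red tab at (319,212), the white tab at (298,191) and the pad edge-on at (355,230). In the side view the pad is at (280,194) and the red tab at (325,240). The solvent bottle stands beyond the pad. Next I'll raise the tool and approach for a wrist view.

Emit:
{"name": "step_arm", "arguments": {
  "fingers": [1,1,1,1,1,1,1,1,1,1],
  "travel": [
    [0,0,-0.5],
    [0,0,-0.5],
    [0,0,-0.5],
    [-0.45,-0.33,0],
    [-0.45,-0.33,0],
    [-0.45,-0.33,0],
    [-0.45,-0.33,0],
    [-0.45,-0.33,0],
    [-0.45,-0.33,0],
    [-0.45,-0.33,0]
  ],
  "twist": [0,0,0,0,0,0,0,0,0,0]
}}

```text
time_s: 1.95
position: [0.4239, 0.1456, 0.3815]
tool_rot: [[-0.897, 0.441, 0.0], [0.441, 0.897, 0.0], [-0.0, 0.0, -1.0]]
ft_force: [1.1, 0.7, 0.0]
grip_width: -0.0001
gripper_force: 0.0
```

Emit:
{"name": "step_arm", "arguments": {
  "fingers": [1,1,1,1],
  "travel": [
    [-0.45,-0.33,0],
    [-0.45,-0.33,0],
    [-0.45,-0.33,0],
    [0,0,0]
  ],
  "twist": [0,0,0,0]
}}

```text
time_s: 2.45
position: [0.502, -0.004, 0.3802]
tool_rot: [[-0.895, 0.445, -0.002], [0.445, 0.895, 0.0], [0.002, -0.001, -1.0]]
ft_force: [0.5, 0.6, -0.9]
grip_width: 0.0
gripper_force: 0.0
```

```bash
python3 - <<'E'
from h import *
s=monitor.observe();print(s["time_s"],s["position"],s["tool_rot"],s["q"])
P={}
for c in("scene","side","wrist"):
    im,D=optics.get_image(c);cv2.imwrite(f"pics/{c}1.png",im)
    for q in("pawl_pivot","push_pad","free_tab","lock_tab","solvent_bottle"):
        for r in models.landmark_of(c,q)[:1]:
            print(c,q,np.round(r["confidence"],2),np.round(r["point"]),world(c,r["point"],D,r=1).round(4))
            if r["confidence"]>.5:P.setdefault(q,[]).append(ray(c,r["point"]))
for q,L in P.items():
    if len(L)<2: continue
    A=sum(np.eye(3)-np.outer(d,d) for o,d in L);b=sum((np.eye(3)-np.outer(d,d))@o for o,d in L)
    x=np.linalg.solve(A,b);print(q,len(L),x.round(4),[float(np.linalg.norm(np.cross(x-o,d)).round(4)) for o,d in L])
E
```

```text
2.45 [ 0.50203736 -0.00399047  0.38015993] [[-8.95495857e-01  4.45065801e-01 -1.89811656e-03]
 [ 4.45066429e-01  8.95497551e-01  1.00775190e-04]
 [ 1.74461033e-03 -7.54544196e-04 -9.99998193e-01]] [-1.39794836e+01  1.32737122e+01  6.27446837e+01 -2.13102179e-02
  1.04088531e+02 -7.75570571e+01]
scene pawl_pivot 0.59 [308. 203.] [ 0.5427 -0.0886  0.1615]
scene push_pad 0.92 [353. 231.] [0.5684 0.1198 0.2185]
scene free_tab 0.98 [317. 212.] [ 0.5495 -0.0404  0.1672]
scene lock_tab 0.61 [300. 190.] [ 0.5304 -0.1427  0.1666]
scene solvent_bottle 0.73 [401. 388.] [0.6499 0.3733 0.0614]
side pawl_pivot 0.66 [337. 255.] [ 0.5369 -0.0918  0.16  ]
side push_pad 0.71 [281. 196.] [0.5544 0.0937 0.2033]
side free_tab 0.95 [321. 236.] [ 0.5506 -0.0335  0.1668]
side lock_tab 0.69 [354. 262.] [ 0.542  -0.1343  0.1669]
side solvent_bottle 0.62 [243. 198.] [0.6024 0.3028 0.0357]
wrist pawl_pivot 0.93 [258. 277.] [ 0.5345 -0.0904  0.1598]
wrist push_pad 0.81 [472. 223.] [0.5574 0.1002 0.2074]
wrist free_tab 0.94 [308. 266.] [ 0.5441 -0.0414  0.1659]
wrist lock_tab 0.67 [215. 299.] [ 0.5347 -0.1349  0.1667]
wrist solvent_bottle 0.58 [616. 146.] [0.5999 0.3047 0.0619]
pawl_pivot 3 [ 0.5377 -0.0918  0.1577] [0.0025, 0.0012, 0.0026]
push_pad 3 [0.5572 0.1004 0.2004] [0.0036, 0.0035, 0.0029]
free_tab 3 [ 0.5469 -0.039   0.1691] [0.0034, 0.0035, 0.0041]
lock_tab 3 [ 0.5357 -0.1351  0.1716] [0.0008, 0.0032, 0.003]
solvent_bottle 3 [ 0.6223  0.342  -0.0018] [0.007, 0.0074, 0.0005]
```

View pics/wrist1.png

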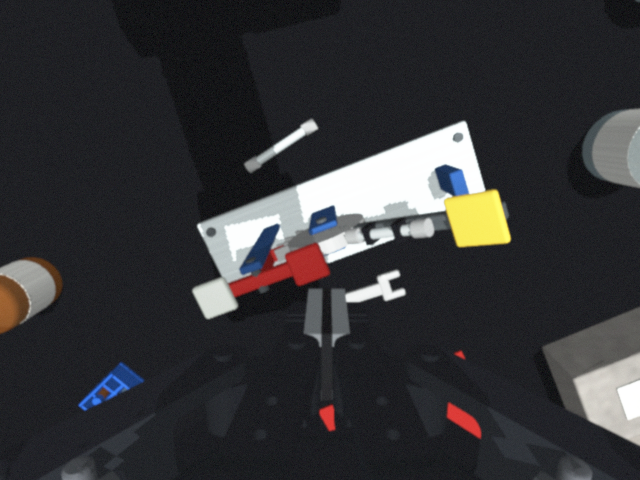

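The wrist view confirms the fits: white tab (215,299), red tab (308,266) and pad (477,220) lie on one line, and their heights match the text. Now I'll move above the red tab.

Emit:
{"name": "step_arm", "arguments": {
  "fingers": [1,1,1,1,1,1,1,1],
  "travel": [
    [-0.28,-0.06,0],
    [-0.28,-0.07,0],
    [0,0,0.45],
    [0,0,0.45],
    [0,0,0.45],
    [0,0,0.45],
    [0,0,0.15],
    [0,0,0]
  ],
  "twist": [0,0,0,0,0,0,0,0]
}}

```text
time_s: 4.35
position: [0.5451, -0.0374, 0.1854]
tool_rot: [[-0.897, 0.441, -0.002], [0.441, 0.897, 0.001], [0.002, -0.0, -1.0]]
ft_force: [0.3, 0.7, 0.8]
grip_width: 0.0002
gripper_force: 0.0
```

Emit:
{"name": "step_arm", "arguments": {
  "fingers": [1,1,1,1,1,1,1],
  "travel": [
    [0,0,0.1],
    [0,0,0.06],
    [0,0,0.06],
    [0,0,0.06],
    [0,0,0.04],
    [0,0,0.02],
    [0,0,0]
  ],
  "twist": [0,0,0,0,0,0,0]
}}

```text
time_s: 5.22
position: [0.5454, -0.0374, 0.1522]
tool_rot: [[-0.898, 0.441, -0.0], [0.441, 0.898, -0.0], [0.0, -0.0, -1.0]]
ft_force: [1.0, 3.7, 1.9]
grip_width: -0.0001
gripper_force: 1.3
```

Emit:
{"name": "step_arm", "arguments": {
  "fingers": [1,1,1],
  "travel": [
    [0,0,0.03],
    [0,0,0.02],
    [0,0,0]
  ],
  "twist": [0,0,0]
}}

```text
time_s: 5.6
position: [0.5458, -0.0377, 0.1496]
tool_rot: [[-0.898, 0.441, 0.003], [0.441, 0.898, -0.001], [-0.003, 0.0, -1.0]]
ft_force: [-5.3, 3.9, 20.1]
grip_width: 0.0001
gripper_force: 10.2
```

```bash
python3 - <<'E'
from h import *
for c in("scene","side"):
    im,D=optics.get_image(c);cv2.imwrite(f"pics/{c}2.png",cv2.resize(im[150:300,240:400],None,fx=4.9,fy=4))
    for q in("lock_tab","push_pad","free_tab"):
        for r in models.landmark_of(c,q)[:1]:
            print(c,q,np.round(r["confidence"],2),np.round(r["point"]),world(c,r["point"],D,r=1).round(4))
E
```

```text
scene lock_tab 0.89 [301. 186.] [ 0.532  -0.135   0.1818]
scene push_pad 0.64 [354. 227.] [0.5521 0.1008 0.2092]
side lock_tab 0.61 [351. 257.] [ 0.5412 -0.126   0.1779]
side push_pad 0.84 [280. 193.] [0.5558 0.1006 0.21  ]
side free_tab 0.97 [322. 243.] [ 0.5368 -0.0474  0.1657]
```

The white tab rose 14 mm and the force is at the stop, so the pawl is free. Next I'll move above the pad.

Emit:
{"name": "step_arm", "arguments": {
  "fingers": [1,1,1,1,1,1,1],
  "travel": [
    [0,0,-0.5],
    [0,0,-0.6],
    [0.17,0.43,0],
    [0.17,0.43,0],
    [0.17,0.43,0],
    [0,0,0.25],
    [0,0,0]
  ],
  "twist": [0,0,0,0,0,0,0]
}}

```text
time_s: 6.88
position: [0.5557, 0.1007, 0.2305]
tool_rot: [[-0.898, 0.441, -0.004], [0.441, 0.898, -0.001], [0.004, -0.003, -1.0]]
ft_force: [-0.1, 0.0, 0.7]
grip_width: -0.0002
gripper_force: 0.0
```

Emit:
{"name": "step_arm", "arguments": {
  "fingers": [1,1,1,1,1,1,1,1],
  "travel": [
    [0,0.02,0.18],
    [0.03,0.08,0.14],
    [0.03,0.09,0.11],
    [0.02,0.07,0.12],
    [0.02,0.06,0.11],
    [0.02,0.05,0.12],
    [0.02,0.04,0.12],
    [0,0,0]
  ],
  "twist": [0,0,0,0,0,0,0,0]
}}

```text
time_s: 7.88
position: [0.5618, 0.1444, 0.1412]
tool_rot: [[-0.898, 0.441, -0.001], [0.441, 0.898, 0.001], [0.002, 0.0, -1.0]]
ft_force: [-0.9, -1.0, 0.4]
grip_width: -0.0
gripper_force: 0.0
```

Emit:
{"name": "step_arm", "arguments": {
  "fingers": [1,1,1,1,1],
  "travel": [
    [0.01,0.03,0.13],
    [0.01,0.03,0.13],
    [0,0.01,0.1],
    [0,0,0.06],
    [0,0,0]
  ],
  "twist": [0,0,0,0,0]
}}

```text
time_s: 8.5
position: [0.563, 0.1507, 0.0995]
tool_rot: [[-0.897, 0.441, -0.002], [0.441, 0.897, -0.001], [0.001, -0.001, -1.0]]
ft_force: [0.1, 0.9, 0.3]
grip_width: 0.0004
gripper_force: 0.0
```

```bash
python3 - <<'E'
from h import *
for c in("scene","side"):
    im,D=optics.get_image(c);cv2.imwrite(f"pics/{c}3.png",cv2.resize(im[150:350,220:420],(600,600)))
    for q in("lock_tab","push_pad","free_tab"):
        for r in models.landmark_of(c,q)[:1]:
            print(c,q,np.round(r["confidence"],2),np.round(r["point"]),world(c,r["point"],D,r=1).round(4))
E
```

```text
scene lock_tab 0.79 [300. 188.] [ 0.5369 -0.1297  0.1808]
scene push_pad 0.94 [365. 284.] [0.5622 0.1597 0.1009]
scene free_tab 0.59 [317. 217.] [ 0.5496 -0.0387  0.1516]
side lock_tab 0.74 [350. 258.] [ 0.5393 -0.1253  0.1764]
side push_pad 0.8 [270. 217.] [0.5575 0.1433 0.1003]
side free_tab 0.79 [321. 244.] [ 0.5466 -0.0386  0.1484]
```

View pics/side3.png

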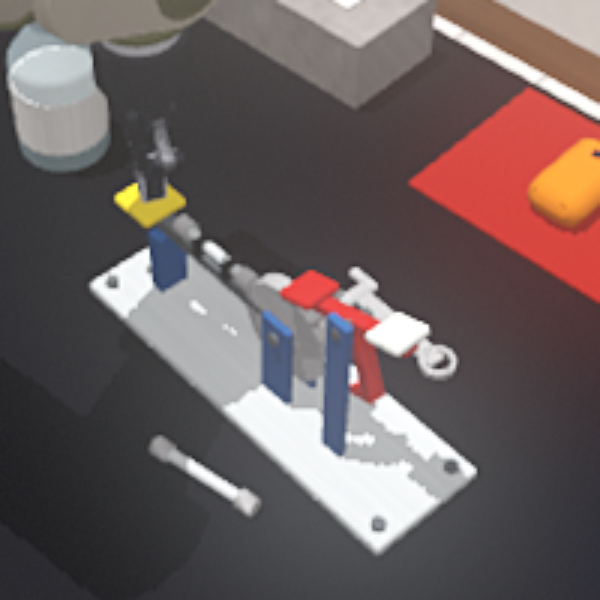

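The side crop shows the arm nearly level under the fingertips at (150,200), with the pawl still free. I'll press down onto the rest until the force rises.

Emit:
{"name": "step_arm", "arguments": {
  "fingers": [1,1,1,1],
  "travel": [
    [0,0,0.03],
    [0,0,0.03],
    [0,0,0.01],
    [0,0,0]
  ],
  "twist": [0,0,0,0]
}}

```text
time_s: 9.4
position: [0.5638, 0.1511, 0.0965]
tool_rot: [[-0.898, 0.441, 0.003], [0.441, 0.898, 0.0], [-0.003, 0.002, -1.0]]
ft_force: [-8.2, -0.9, 25.7]
grip_width: 0.0002
gripper_force: 13.0
```

The force is 26 N at z 0.0965, so the arm is on its rest. Next I'll lift off and move to the white tab.

Emit:
{"name": "step_arm", "arguments": {
  "fingers": [1,1,1,1,1,1,1,1,1],
  "travel": [
    [0,0,-0.55],
    [0,0,-0.55],
    [0,0,-0.55],
    [-0.2,-0.54,0],
    [-0.2,-0.54,0],
    [-0.2,-0.54,0],
    [-0.2,-0.55,0],
    [-0.2,-0.55,0],
    [0,0,0]
  ],
  "twist": [0,0,0,0,0,0,0,0,0]
}}

```text
time_s: 10.52
position: [0.5325, -0.1407, 0.2577]
tool_rot: [[-0.895, 0.446, -0.001], [0.446, 0.895, -0.0], [0.001, -0.001, -1.0]]
ft_force: [1.1, 0.5, -1.0]
grip_width: 0.0001
gripper_force: 0.0
```

```bash
python3 - <<'E'
from h import *
print(monitor.observe()["position"])
for c in("wrist","side"):
    im,D=optics.get_image(c);cv2.imwrite(f"pics/{c}4.png",im)
    for q in("lock_tab","push_pad"):
        for r in models.landmark_of(c,q)[:1]:
            print(c,q,np.round(r["confidence"],2),np.round(r["point"]),world(c,r["point"],D,r=1).round(4))
        for r in models.trace(c,q)[:1]:
            print(" trace",np.round(r["confidence"],2),world(c,r["point"],D,r=1).round(4))
E
```

```text
[ 0.53254079 -0.14072495  0.25771034]
wrist lock_tab 0.68 [345. 249.] [ 0.5358 -0.1272  0.18  ]
 trace 0.82 [ 0.5325 -0.0963  0.1629]
 trace 0.84 [0.5428 0.0243 0.1045]
side lock_tab 0.69 [351. 257.] [ 0.5433 -0.1254  0.1776]
 trace 0.78 [ 0.5334 -0.1087  0.1591]
side push_pad 0.88 [268. 216.] [0.5573 0.1523 0.0971]
 trace 0.75 [0.5465 0.0429 0.0875]
```

Emit:
{"name": "step_arm", "arguments": {
  "fingers": [1,1,1,1,1,1,1],
  "travel": [
    [0,0.06,0.35],
    [0,0,0.3],
    [0,0,0.06],
    [0,0,0.06],
    [0,0,0.06],
    [0,0,0.06],
    [0,0,0]
  ],
  "twist": [0,0,0,0,0,0,0]
}}

```text
time_s: 11.9
position: [0.5359, -0.1319, 0.1693]
tool_rot: [[-0.897, 0.441, 0.0], [0.441, 0.897, 0.0], [-0.0, 0.0, -1.0]]
ft_force: [0.5, -0.1, 1.1]
grip_width: -0.0001
gripper_force: 0.6
```

Emit:
{"name": "step_arm", "arguments": {
  "fingers": [1,1,1],
  "travel": [
    [0,0,0.02],
    [0,0,0.02],
    [0,0,0]
  ],
  "twist": [0,0,0]
}}

```text
time_s: 12.28
position: [0.5359, -0.1322, 0.1659]
tool_rot: [[-0.897, 0.441, 0.001], [0.441, 0.897, -0.001], [-0.001, -0.001, -1.0]]
ft_force: [-1.2, -2.0, 7.3]
grip_width: 0.0
gripper_force: 3.8
```

Emit:
{"name": "step_arm", "arguments": {
  "fingers": [1,1,1,1],
  "travel": [
    [0,0,0.01],
    [0,0,0.01],
    [0,0,0],
    [0,0,0]
  ],
  "twist": [0,0,0,0]
}}

```text
time_s: 12.78
position: [0.536, -0.1323, 0.1657]
tool_rot: [[-0.897, 0.441, 0.003], [0.441, 0.898, -0.002], [-0.003, -0.001, -1.0]]
ft_force: [-5.9, -1.1, 19.5]
grip_width: -0.0001
gripper_force: 10.3
```

The force is 19.5 N with no further travel at z 0.166, so the pawl is fully in. I'll back off and verify.

Emit:
{"name": "step_arm", "arguments": {
  "fingers": [1,1,1,1],
  "travel": [
    [0,0,-0.4],
    [0,0,-0.5],
    [0,0,-0.5],
    [0,0,0]
  ],
  "twist": [0,0,0,0]
}}

```text
time_s: 13.28
position: [0.5365, -0.1318, 0.3064]
tool_rot: [[-0.898, 0.441, 0.006], [0.441, 0.898, -0.002], [-0.006, 0.001, -1.0]]
ft_force: [0.1, 0.1, -0.8]
grip_width: 0.0001
gripper_force: 0.0
```

```bash
python3 - <<'E'
from h import *
for c in("wrist","side"):
    im,D=optics.get_image(c)
    if c=="side":cv2.imwrite(f"pics/{c}5.png",cv2.resize(im[150:350,220:420],(600,600)))
    for q in("lock_tab","free_tab","push_pad"):
        for r in models.landmark_of(c,q)[:1]:
            print(c,q,np.round(r["confidence"],2),np.round(r["point"]),world(c,r["point"],D,r=1).round(4))
E
```

```text
wrist lock_tab 0.66 [322. 223.] [ 0.5318 -0.1331  0.1622]
wrist free_tab 0.65 [448. 176.] [ 0.5394 -0.0409  0.1616]
side lock_tab 0.97 [354. 264.] [ 0.5406 -0.1367  0.1651]
side free_tab 0.6 [325. 238.] [ 0.554  -0.0428  0.1668]
side push_pad 0.84 [271. 218.] [0.5582 0.1416 0.0982]
```

View pics/side5.png

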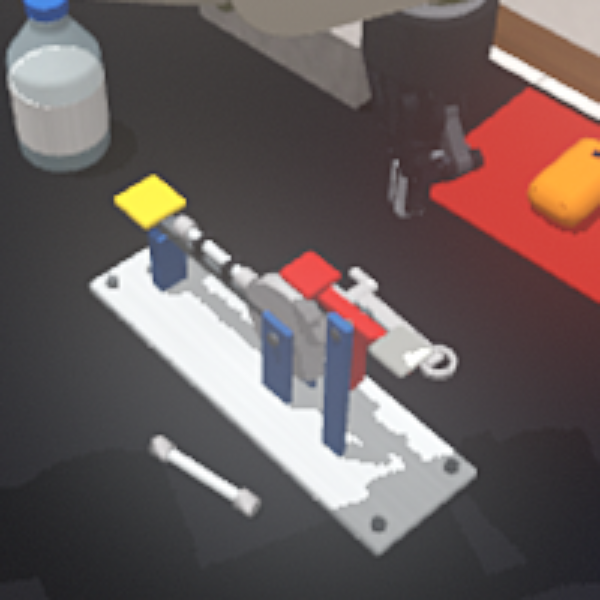

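The side crop shows the arm level with its pad at (150,200), the rocker level with both tabs at about 166 mm, and the gripper clear. I'm handing in.

```bash
python3 -c "
from rig import close_job
print(close_job())"
```

```text
the job is handed in; nothing more can be done
None
```

I handed in the job: pawl pressed free, arm pushed down level on its rest and locked with the white tab, and gripper clear; the hand-in returned no verdict.

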